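# Clip two glazed panels into the leaning rack

## Task

Take the two glazed panels out of the white stand and push each into the clip rack, the wide panel into the wide slot and the narrow one into the narrow slot, right down until the spring rollers snap into the panel's notches and it sits fully home on the slot's floor. Leave both standing there by themselves, and do not shift or tip the bottles, tape roll and loupe on the table.

Things in the scene. Friction and masses are not known exactly. Their poses are not given: they have to be found in the camera images.
- panel_wide: Wide glazed panel, loose: flat aluminium frame with glass, 120 mm wide (y), 125 tall (z), 8 thick (x, both faces alike), 130 g. Origin: middle of its bottom edge. Waits upright in either groove of the stand. Side edges: lower corners chamfered; notch 13 mm tall, 8 deep, centred 24 mm above the bottom edge. Top 36 mm is a solid rail: pinch it there across the thickness.
- panel_narrow: Narrow glazed panel, loose: flat aluminium frame with glass, 90 mm wide (y), 125 tall (z), 8 thick (x, both faces alike), 130 g. Origin: middle of its bottom edge. Waits upright in either groove of the stand. Side edges: lower corners chamfered; notch 13 mm tall, 8 deep, centred 24 mm above the bottom edge. Top 36 mm is a solid rail: pinch it there across the thickness.
- slot_wide: Wide slot, farther from the robot, at [0.042, 0, 0.043] m in the rack's frame. z points up out of the slot, leaning 30 degrees from vertical to the rack's front (its -x); y along the panel's width, x across its thickness. Origin: middle of the slot's floor; a panel fully home has its own origin there and its axes along these (either face forward).
- slot_narrow: Narrow slot, nearer the robot, at [-0.02, 0, 0.043] m in the rack's frame. z points up out of the slot, leaning 30 degrees from vertical to the rack's front (its -x); y along the panel's width, x across its thickness. Origin: middle of the slot's floor; a panel fully home has its own origin there and its axes along these (either face forward).
- wide_mouth (a point): Centre of the wide slot's mouth, 82 mm above its floor along the slot. Side channels guide the panel's side edges: 123 mm between outer walls, 10.5 mm gap across the thickness, walls to 62 mm, then flared about 10 mm each way up to the mouth; the middle is open.
- narrow_mouth (a point): Centre of the narrow slot's mouth, 82 mm above its floor along the slot. Side channels guide the panel's side edges: 93 mm between outer walls, 10.5 mm gap across the thickness, walls to 62 mm, then flared about 10 mm each way up to the mouth; the middle is open.
- wide_roller (a point): Left sprung white roller of the wide slot (its twin is opposite), 12 mm across, 24 mm above the floor, reaching 4 mm in past the panel's side edge. A panel let in by its weight stops about 25 mm short of the floor. Push it on along the slot with roughly 10 to 20 N: the rollers give way, then snap into the notches as it reaches the floor.
- narrow_roller (a point): Left sprung white roller of the narrow slot (its twin is opposite), 12 mm across, 24 mm above the floor, reaching 4 mm in past the panel's side edge. A panel let in by its weight stops about 25 mm short of the floor. Push it on along the slot with roughly 10 to 20 N: the rollers give way, then snap into the notches as it reaches the floor.
- clip_rack: Clip rack, fixed: grey base 165 x 190 x 10 mm with two leaning slots, one behind the other, 62 mm apart along x (54 mm between the panels' middle planes). Origin: centre of the base's underside; -x is its front, z up. Cheeks and spring housings stand up to 33 mm outside the panels' side edges, lower than the slots' mouths.
- stand: White stand, fixed: base 115 (x) x 140 (y) x 10 mm, two loose upright grooves along y at x = -25 and +25 mm, 13 mm wide, 132 long, floor at z = 10, walls to z = 43. Origin: centre of its underside. The alignment machine, 0.25 m high from 0.42 m ahead of the robot, with a taller microscope from 0.65 m, stands between stand (left) and rack (right).
- resist_bottle: Brown dropper bottle with a black cap, 42 mm across, 85 mm tall, in front of the rack; a bystander. Origin: centre of its underside.
- ipa_bottle: White bottle with a blue cap, 36 mm across, 75 mm tall; a bystander. Origin: centre of its underside.
- tape_roll: Blue roll of tape lying flat, 72 mm across, 19 mm tall; a bystander. Origin: centre of its underside.
- loupe: Black loupe, 36 mm across, 30 mm tall, behind the stand; a bystander. Origin: centre of its underside.

How it is judged (in metres and radians):
On the way, in this order (a step that is already met when the one before it is completed fails the run):
1. either panel is fully home in its slot (((z of panel_wide in the frame of slot_wide between -0.004 and 0.0035 m and x of panel_wide in the frame of slot_wide between -0.006 and 0.006 m and y of panel_wide in the frame of slot_wide between -0.006 and 0.006 m and angle between the x axis of panel_wide and the x axis of slot_wide, either way round below 0.08 rad and angle between the z axis of panel_wide and the z axis of slot_wide, either way round below 0.08 rad) or (z of panel_narrow in the frame of slot_narrow between -0.004 and 0.0035 m and x of panel_narrow in the frame of slot_narrow between -0.006 and 0.006 m and y of panel_narrow in the frame of slot_narrow between -0.006 and 0.006 m and angle between the x axis of panel_narrow and the x axis of slot_narrow, either way round below 0.08 rad and angle between the z axis of panel_narrow and the z axis of slot_narrow, either way round below 0.08 rad))), for 0.2 s.
2. both panels are fully home in their slots (z of panel_wide in the frame of slot_wide between -0.004 and 0.0035 m and x of panel_wide in the frame of slot_wide between -0.006 and 0.006 m and y of panel_wide in the frame of slot_wide between -0.006 and 0.006 m and angle between the x axis of panel_wide and the x axis of slot_wide, either way round below 0.08 rad and angle between the z axis of panel_wide and the z axis of slot_wide, either way round below 0.08 rad and z of panel_narrow in the frame of slot_narrow between -0.004 and 0.0035 m and x of panel_narrow in the frame of slot_narrow between -0.006 and 0.006 m and y of panel_narrow in the frame of slot_narrow between -0.006 and 0.006 m and angle between the x axis of panel_narrow and the x axis of slot_narrow, either way round below 0.08 rad and angle between the z axis of panel_narrow and the z axis of slot_narrow, either way round below 0.08 rad), for 0.2 s.
At the end, for the whole second after the job is handed in: The wide panel stands in the wide slot and the narrow panel in the narrow slot, each with its bottom edge within 3.5 mm of the slot's floor, centred within 6 mm and aligned with the slot within 0.08 rad, released and at rest (all of step 2 and linear speed of each of panel_wide, panel_narrow below 0.02 m/s); the robot touches nothing.
It fails at once if the resist bottle is shifted by more than 25 mm or tipped (distance of resist_bottle from where it was at the start of the episode above 0.025 m or angle between resist_bottle's own z axis and vertical above 0.5 rad).
It fails at once if the ipa bottle is shifted by more than 25 mm or tipped (distance of ipa_bottle from where it was at the start of the episode above 0.025 m or angle between ipa_bottle's own z axis and vertical above 0.5 rad).
It fails at once if the tape roll is shifted by more than 25 mm or tipped (distance of tape_roll from where it was at the start of the episode above 0.025 m or angle between tape_roll's own z axis and vertical above 0.5 rad).
It fails at once if the loupe is shifted by more than 25 mm or tipped (distance of loupe from where it was at the start of the episode above 0.025 m or angle between loupe's own z axis and vertical above 0.5 rad).
It also fails if it takes over 72 s, if anything falls off the work surface, if the arm or the gripper's body presses on something with over 40 N, if the wrist force passes 120 N, or if a joint passes its speed limit or range.

## Robot

A 6-joint arm with a two-finger parallel gripper is mounted at the origin on a cart in front of the work surface, level with it; the furniture and walls round the work are solid. World frame = base frame: x ahead of the robot, y to its left, z up, the work surface at z = 0. Lengths are in mm, angles in degrees, forces in N, time in s.
With the tool pointing down it reaches from about 350 to 1000 mm from the base axis. Payload 7.1 kg.
Tool frame: the origin (TCP) lies midway between the tips of the shut fingers; the grasp point (between the pads) lies env.grip_depth behind it (env.grip_depth is the distance from the TCP to the grasp point, in mm); z points along the fingers, y is the line along which they close (so a half turn about z gives the same grasp; the last joint's range is limited). The gripper opens to 85 mm and grips with 20 to 120 N. Pads are 22 mm wide; open, the fingers measure 114 mm over their backs; the gripper's body (76 mm by 85 mm) begins 54 mm behind the grasp point. The pads swing forward as they close: fully open they stand 13 mm farther back than shut.
Start: joints at [-78.381, 24.242, 93.386, -0, 62.372, -1.089], TCP at [137.511, -609.668, 231.319] pointing down, gripper open.
Joint ranges: [-172.04, 172.04], [-51.8, 120.97], [4.93, 147.93], [-75.15, 255.16], [6.16, 154.13], [-145.62, 145.62]. Speed limits (degrees/s): [136.94, 136.94, 172.46, 180, 180, 180].

## Interface

Orientations are given as [roll, pitch, yaw] about the fixed x, y, z axes, in that order (R = Rz(yaw) Ry(pitch) Rx(roll)).
In Python, from workcell import env, camera, look_for, outline_of gives the robot as it stands.
- The arm moves only by the tool apply_moves, never from a script. Its argument "series" is a list of rows, each a list of 4 numbers: the shift along the tool's x, y, z in cm, then the turn about the tool's z in rad. In form: [[dx, dy, dz, turn], ...]. A call has exactly 8 rows; each row is the pose to reach, as a shift and turn from the pose commanded when the call began, along the tool's axes at that moment; what a row does not reach only later rows make up. A row lasts 1/12 s, in which the tool goes at most 41.7 mm and 7.16 degrees, less where a joint would pass 70% of its speed; a pose out of reach is approached as far as the arm can. A call with a gripper value outside its range is refused whole. "grip" is the closure, from 0 (fully open) to 1 (shut), set as the call begins (left out, the last holds). The fingers move at their own pace and stop on an object; "force" is the grip in N (left out, the last holds). Time passes only in rows, so rows that repeat a pose let the fingers close, or fill a call up. It gives the time, the measured TCP pose, the force, the opening and the grip force at its end, in the units of the state.
- env.state(): the state, without advancing time (a new reading comes with each control period).
- camera(name): name is "side" or "top" or "wrist"; returns a dict with "image" (420x560x3 uint8, red, green, blue), "depth" (420x560 float32, mm along the optical axis (not along the pixel's ray), 0 where there is no reading), "fx", "fy", "cx", "cy" (pixels), "view" (4x4, takes a point from world to camera coordinates). Camera axes: x right, y up, looking along -z (the intrinsics and any distortion apply to the point x, -y, -z); pixel columns grow to the right and rows downward; lengths in mm; the calibration is good to about 2 mm. A picture is of the moment at which its call begins.
- env.sign_off(): hands the job in; it is judged then, once.
Trained networks look in a picture, given as the dict that the camera call returned (one of the last four; its "shot" number tells which), for a name from the list of things; names that differ only in an ending like _2 or _b are one class to them, and where a whole thing is asked for, a point or a joint stands for the part that bears it (a point fixed in the world has none). Each returns a list of dicts, best first, with "conf" (0 to 1); they miss things now and then, are a little off and sometimes report something else, mostly with a low value. They report only what shows in the picture. A call takes as long as a camera call.
- look_for(picture, query): "location" ([x, y, z] in mm, in the coordinates of the camera as it stood for that picture, good to about 4 mm: the middle of the surface that is visible of it).
- outline_of(picture, query): "pixels" (420x560 bool, what is visible of it).
The state is a dict: "clock": time; "qpos": joint angles; "joint_vel": joint speeds; "tau": joint torques, N m; "position": TCP position; "tcp_rot": TCP orientation; "wrist_force": force on the tool from outside, world axes, zero at the start; "ft_torque": the same for the moment, N m; "gripper_width": finger opening in mm; "gripper_force": force on a finger pad.
Only numpy, scipy, OpenCV 4.12 (cv2) and the standard library are available. Lean on these libraries where they do the work, as an engineer would, in place of code of your own. Each camera call takes 0.05 s, during which the arm holds its last target. There are 200 camera calls.

## Working session

There is one attempt and no reset: what is moved stays moved. The work goes in short steps, Python scripts to look and compute and a tool call to move; the robot and the scene stay as the last step left them, time stands still between calls to the robot, and variables do not carry over. Pictures are saved under pics/ and viewed, at most 10 in all, crops included, and the job is handed in when it is done.

Besides the shell and the picture viewer there is one more tool, called after "Emit:" by a JSON object that holds its "api" and its "payload". apply_moves: Moves the arm, as the interface text tells. Its arguments: {"type":"object","properties":{"series":{"type":"array"},"grip":{"type":"number"},"force":{"type":"number"}},"required":["series"]}

```bash
ls; mkdir -p pics; cat > h.py <<'E'
import numpy as np, cv2
from workcell import env, camera, look_for, outline_of
def save(p,n): cv2.imwrite('pics/'+n,cv2.cvtColor(p['image'],cv2.COLOR_RGB2BGR))
def world(p,pc): 
    return (np.linalg.inv(p['view'])@np.r_[pc,1])[:3]
def cloud(p,mask):
    d=p['depth']; v,u=np.nonzero(mask&(d>0)); z=d[v,u]
    c=np.c_[(u-p['cx'])*z/p['fx'],-(v-p['cy'])*z/p['fy'],-z,np.ones(len(z))]
    return (c@np.linalg.inv(p['view']).T)[:,:3]
def proj(p,P):
    c=(p['view']@np.r_[P,1])[:3]; return p['cx']+p['fx']*c[0]/-c[2], p['cy']+p['fy']*c[1]/c[2]
E
python3 - <<'E'
from h import *
np.set_printoptions(precision=1,suppress=True)
print(env.state(), env.grip_depth, [a for a in dir(env) if a[0]!='_'])
ps={n:camera(n) for n in('side','top','wrist')}
for n,p in ps.items(): save(p,n+'0.png'); print(n,{k:p[k] for k in p if k not in('image','depth')})
for n in('top','side'):
  for q in['panel_wide','panel_narrow','clip_rack','stand','slot_wide','slot_narrow','wide_mouth','narrow_mouth','wide_roller','narrow_roller','resist_bottle','ipa_bottle','tape_roll','loupe']:
    try: print(n,q,[(world(ps[n],r['location']),round(r['conf'],2)) for r in look_for(ps[n],q)[:2]])
    except Exception as e: print(q,e)
E
```

```text
pics
{'clock': 0.0, 'qpos': array([-78.4,  24.3,  93.4,   0. ,  62.4,  -1.1]), 'joint_vel': array([ 0. , -0.1,  0. , -0. , -0. ,  0. ]), 'tau': array([ -0. , -55.7, -28.2,  -0. ,   0. ,   0. ]), 'position': array([ 137.4, -609.1,  230.5]), 'tcp_rot': array([-179.9,   -0. ,   12.7]), 'wrist_force': array([-0.6, -0.1,  0.2]), 'ft_torque': array([-0.,  0., -0.]), 'gripper_force': 0.0, 'gripper_width': 85.26728062244794} 18.700000000000003 ['Unreachable', 'grip_depth', 'sign_off', 'state']
side {'fx': 394.1082106341358, 'fy': 394.1082106341358, 'cx': 276.8288534997835, 'cy': 212.67046333765177, 'view': array([[   -1. ,     0. ,    -0. ,   506. ],
       [   -0. ,    -0.8,     0.6,  -134.1],
       [   -0. ,     0.6,     0.8, -1054.5],
       [    0. ,     0. ,     0. ,     1. ]]), 'shot': 1}
top {'fx': 471.19104035764457, 'fy': 471.19104035764457, 'cx': 279.8668654209168, 'cy': 210.063885996921, 'view': array([[    0. ,    -1. ,    -0. ,   -88.5],
       [    1. ,     0. ,     0.1,  -505.4],
       [   -0.1,    -0. ,     1. , -1272.6],
       [    0. ,     0. ,     0. ,     1. ]]), 'shot
[... 1538 characters left out ...]
1)]
side slot_wide [(array([ 556.9, -444. ,   67.6]), 0.8)]
side slot_narrow [(array([ 481.3, -444.6,   82.6]), 0.7)]
side wide_mouth [(array([ 558.4, -446. ,   68.5]), 0.73)]
side narrow_mouth [(array([ 480.6, -446. ,   80.7]), 0.56)]
side wide_roller [(array([ 562.2, -445.6,   67.9]), 0.7)]
side narrow_roller [(array([ 481. , -443.1,   78.6]), 0.76), (array([ 412.8, -462.5,   55. ]), 0.46)]
side resist_bottle [(array([ 482. , -443.3,   81.5]), 0.73), (array([ 415.9, -461.2,   54.2]), 0.58)]
side ipa_bottle [(array([390.2,  29.7,  47.5]), 0.82), (array([ 480.4, -443.1,   78.8]), 0.74)]
side tape_roll [(array([ 395.3, -128.4,   21.9]), 0.81)]
side loupe [(array([435.7, 229.6,  13.5]), 0.55)]
```

View pics/top0.png

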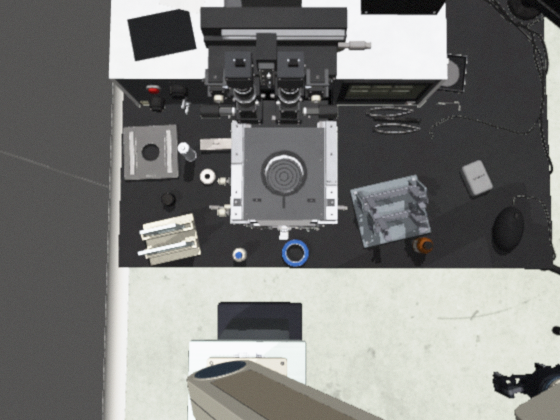

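View pics/side0.png

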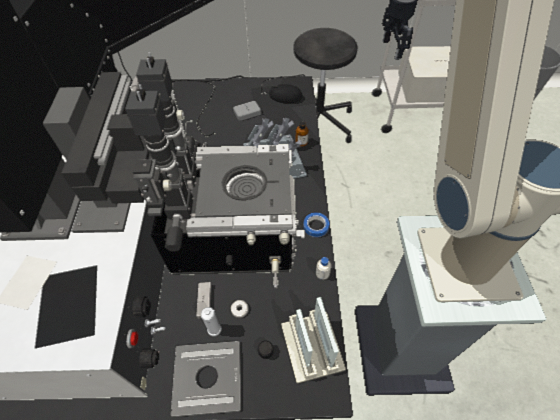

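```bash
python3 - <<'E'
from h import *
from scipy.spatial.transform import Rotation as R
np.set_printoptions(precision=2,suppress=True)
s=env.state(); p=camera('wrist'); Ci=np.linalg.inv(p['view'])
T=R.from_euler('xyz',s['tcp_rot'],degrees=True).as_matrix()
print('cam pos in tool',T.T@(Ci[:3,3]-s['position']),'look dir tool',T.T@(-Ci[:3,2]),'right',T.T@Ci[:3,0])
t=camera('top')
for q in['panel_wide','panel_narrow','stand','clip_rack']:
  for o in outline_of(t,q)[:2]:
    c=cloud(t,o['pixels']); m=o['pixels']
    if q=='clip_rack' or q=='stand':
        r=cv2.minAreaRect(c[:,:2][c[:,2]<25].astype(np.float32)); print(q,o['conf'],r)
    else:
        h=c[c[:,2]>110]; 
        if len(h)>5: print(q,o['conf'],len(h),h.min(0),h.max(0),h.mean(0),cv2.minAreaRect(h[:,:2].astype(np.float32)))
E
```

```text
cam pos in tool [  72.08   -0.78 -142.42] look dir tool [-0.28  0.    0.96] right [ 0.  1. -0.]
panel_wide 0.62 128 [388.64 148.52 110.9 ] [416.79 244.08 141.73] [403.25 191.28 132.9 ] ((402.69610595703125, 196.3890380859375), (7.837679386138916, 97.97510528564453), 12.329512596130371)
panel_narrow 0.75 142 [436.22 174.71 110.16] [462.17 261.34 142.46] [449.29 215.3  131.82] ((449.2597351074219, 218.35836791992188), (8.547531127929688, 88.55476379394531), 12.233485221862793)
stand 0.83 ((423.4636535644531, 215.30120849609375), (117.62505340576172, 146.0484161376953), 11.541029930114746)
stand 0.68 ((539.8261108398438, -394.19537353515625), (79.62425231933594, 199.83421325683594), 9.161911010742188)
clip_rack 0.8 ((508.2459716796875, -396.4601745605469), (167.1975860595703, 206.89317321777344), 13.123028755187988)
```

Emit:
{"api": "apply_moves", "payload": {"series": [[2,-0.5,-2,0],[5,-1.5,-4,0],[9,-2.5,-6,0],[13,-3.5,-8,0],[17,-4.5,-10,0],[21,-5.7,-10,0],[25,-6.8,-10,0],[29,-8,-10,0]]}}

```text
clock: 2.52
position: [394.5, -472.6, 332.4]
tcp_rot: [179.9, -0.0, 12.7]
wrist_force: [0.4, -0.6, -0.1]
gripper_width: 85.4
gripper_force: 0.0
```

Emit:
{"api": "apply_moves", "payload": {"series": [[4,-1,0,0],[8,-2,0,0],[11,-3,0,0],[13,-3.5,0,0],[13.9,-3.7,0,0],[13.9,-3.7,0,0],[13.9,-3.7,0,0],[13.9,-3.7,0,0]]}}

```text
clock: 3.18
position: [519.0, -407.5, 331.2]
tcp_rot: [-180.0, 0.0, 12.6]
wrist_force: [-0.0, -0.3, 0.2]
gripper_width: 85.4
gripper_force: 0.0
```

```bash
python3 - <<'E'
from h import *
np.set_printoptions(precision=1,suppress=True)
s=env.state(); print(s['clock'],s['position'],s['tcp_rot'],s['qpos'],s['gripper_width'])
p=camera('wrist'); save(p,'w1.png'); t=camera('top')
np.savez('w1.npz',depth=p['depth'],view=p['view'],K=[p['fx'],p['fy'],p['cx'],p['cy']],image=p['image'])
for q in['clip_rack','slot_wide','slot_narrow','wide_mouth','narrow_mouth','wide_roller','narrow_roller']:
    print(q,[(world(p,r['location']),round(r['conf'],2)) for r in look_for(p,q)[:2]])
for o in outline_of(p,'clip_rack')[:1]:
    c=cloud(p,o['pixels']); l=c[(c[:,2]>5)&(c[:,2]<15)]
    print(len(l),cv2.minAreaRect(l[:,:2].astype(np.float32)), c[:,2].max())
E
```

```text
3.1833 [ 519.  -407.5  331.2] [-180.     0.    12.6] [-39.2  22.1  83.   -0.   74.8  38.2] 85.4473508799175
clip_rack [(array([ 522.1, -391.7,   43.9]), 0.62)]
slot_wide []
slot_narrow [(array([ 475. , -382.2,   68.3]), 0.94)]
wide_mouth [(array([ 540. , -377.3,   61.4]), 0.96)]
narrow_mouth [(array([ 479. , -384.7,   69.2]), 0.59), (array([ 417.2, -467.3,   58.4]), 0.56)]
wide_roller [(array([ 541.8, -377.4,   63.5]), 0.96)]
narrow_roller []
9634 ((507.42413330078125, -392.3857421875), (165.09942626953125, 190.23123168945312), 13.279919624328613) 124.16449722273495
```

View pics/w1.png

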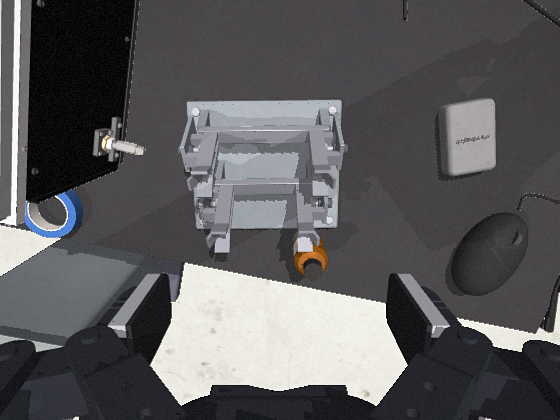

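```bash
python3 - <<'E'
from h import *
np.set_printoptions(precision=1,suppress=True)
z=np.load('w1.npz'); p=dict(depth=z['depth'],view=z['view'],fx=z['K'][0],fy=z['K'][1],cx=z['K'][2],cy=z['K'][3])
c=cloud(p,np.ones((420,560),bool)); a=np.radians(13.3); o=np.array([507.4,-392.4,0])
r=(c-o)@np.array([[np.cos(a),-np.sin(a),0],[np.sin(a),np.cos(a),0],[0,0,1]])
b=r[(abs(r[:,0])<75)&(abs(r[:,1])<25)&(r[:,2]<20)]; print('base z',np.median(b[:,2]))
h=r[(abs(r[:,0])<110)&(abs(r[:,1])<110)&(r[:,2]>70)]
for y0,y1 in[(-85,-60),(60,85),(-70,-40),(40,70)]:
  for lo in range(-90,40,6):
    k=h[(h[:,1]>y0)&(h[:,1]<y1)&(h[:,0]>=lo)&(h[:,0]<lo+6)]
    if len(k)>4: print((y0,y1),lo,len(k),'z90',np.percentile(k[:,2],95),'y',k[:,1].min(),k[:,1].max())
E
```

```text
base z 9.922842396095177
(-85, -60) -54 16 z90 73.72389367265744 y -71.27595167070977 -66.68549862645408
(-85, -60) -48 39 z90 82.45850736409729 y -70.95058264667789 -60.0300142790907
(-85, -60) -42 40 z90 85.7908708915394 y -71.35537065726037 -60.30563962499463
(-85, -60) -36 51 z90 84.99944901103396 y -76.6947854792789 -60.441333103202226
(-85, -60) -30 32 z90 86.74315475516042 y -71.2205069959861 -66.18273795564306
(-85, -60) -24 19 z90 83.64569563640174 y -70.57912297640536 -66.28580496141701
(-85, -60) -18 12 z90 106.85456567992782 y -67.33924906241444 -60.836003703490526
(-85, -60) -12 45 z90 106.68531394185348 y -67.31752223503192 -60.72531764297887
(-85, -60) -6 147 z90 396.72146696095405 y -77.09806847180694 -60.00591244390714
(-85, -60) 0 1288 z90 400.90168903811553 y -84.97433117944402 -60.01988044008988
(-85, -60) 6 1552 z90 400.8361274254832 y -84.6337615986666 -60.00045009545071
(-85, -60) 12 3366 z90 406.72647498278644 y -84.90841575635264 -60.00326892380263
(-85, -60) 18 3571 z90 404.59805658785353 y -84.99834895573403 -60.00079015018443
(-85, -60) 24 145 z90 88.85749
[... 3713 characters left out ...]
844073187783
(40, 70) -18 25 z90 106.34312035638152 y 52.1838316349303 67.41083839385124
(40, 70) -12 104 z90 106.99380781037993 y 52.0046799902256 67.95372462298133
(40, 70) -6 112 z90 104.95233931531875 y 51.95756922688614 69.98180930853637
(40, 70) 0 590 z90 400.68390045601734 y 40.00793470291035 69.84608662982498
(40, 70) 6 1086 z90 401.1518413473306 y 40.00276682912823 69.78547306110207
(40, 70) 12 1648 z90 406.83037967730434 y 40.00541759076841 67.86099192213698
(40, 70) 18 1553 z90 406.8531124432288 y 42.551795789762906 68.3341920228401
(40, 70) 24 120 z90 89.76359495516836 y 52.16369660607385 69.88606267720787
(40, 70) 30 93 z90 79.20543974323989 y 52.21302385226884 67.80708782400878
```

Emit:
{"api": "apply_moves", "payload": {"series": [[0.1,-2,-1,-0.1],[0.3,-5.5,-1,-0.2],[0.6,-9.5,-1,-0.3],[0.9,-13.5,-1,-0.4],[1.1,-17.5,-1,-0.5],[1.4,-21.5,-1,-0.6],[1.6,-25.5,-1,-0.7],[1.9,-30,-1,-0.8]], "grip": 0.5}}

```text
clock: 4.35
position: [472.7, -111.7, 341.4]
tcp_rot: [180.0, -0.0, 58.8]
wrist_force: [-0.4, 0.4, -0.5]
gripper_width: 42.5
gripper_force: 0.0
```

Emit:
{"api": "apply_moves", "payload": {"series": [[3,-2.6,0,-0.1],[6,-5.2,0,-0.2],[9.1,-7.8,0,-0.3],[12.2,-10.4,0,-0.4],[15.2,-13,0,-0.5],[18.2,-15.6,0,-0.6],[21.3,-18.2,0,-0.7],[24,-20.6,0,-0.76]]}}

```text
clock: 5.02
position: [422.2, 201.2, 341.7]
tcp_rot: [179.9, -0.0, 102.4]
wrist_force: [1.3, -0.6, 0.1]
gripper_width: 42.4
gripper_force: 0.0
```

```bash
python3 - <<'E'
from h import *
np.set_printoptions(precision=1,suppress=True)
s=env.state(); print(s['clock'],s['position'],s['tcp_rot'],s['qpos'],s['gripper_width'])
p=camera('wrist'); save(p,'w2.png')
np.savez('w2.npz',depth=p['depth'],view=p['view'],K=[p['fx'],p['fy'],p['cx'],p['cy']],image=p['image'])
for q in['panel_wide','panel_narrow','stand']:
  for o in outline_of(p,q)[:2]:
    c=cloud(p,o['pixels']); h=c[c[:,2]>110] if q!='stand' else c[(c[:,2]>5)&(c[:,2]<15)]
    if len(h)>20: print(q,o['conf'],len(h),h.mean(0),np.percentile(h,98,axis=0),cv2.minAreaRect(h[:,:2].astype(np.float32)))
E
```

```text
5.0167 [422.2 201.2 341.7] [179.9  -0.  102.4] [ 24.    3.5 105.6   0.   70.9  11.6] 42.44514190116033
panel_wide 0.78 1124 [402.9 208.  133.7] [417.6 261.4 136.5] ((403.2411193847656, 204.8479461669922), (8.297805786132812, 119.11961364746094), 12.543115615844727)
panel_narrow 0.69 942 [450.6 218.9 132.6] [462.8 259.6 136.3] ((451.4766540527344, 216.98101806640625), (8.66372299194336, 89.22234344482422), 12.817150115966797)
stand 0.72 5321 [425.5 214.9   9.9] [489.6 280.6  11.7] ((427.4895935058594, 210.50851440429688), (115.19027709960938, 139.6388397216797), 13.099406242370605)
```

View pics/w2.png

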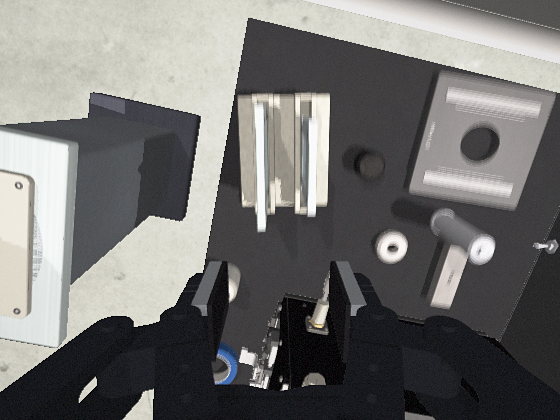

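Emit:
{"api": "apply_moves", "payload": {"series": [[0.3,-0.8,2,-0.01],[0.7,-1.7,5,-0.01],[0.7,-1.7,8.5,-0.01],[0.7,-1.7,12,-0.01],[0.7,-1.7,14,-0.01],[0.7,-1.7,15,-0.01],[0.7,-1.7,15,-0.01],[0.7,-1.7,15,-0.01]]}}

```text
clock: 5.88
position: [405.4, 201.6, 191.8]
tcp_rot: [180.0, 0.0, 102.6]
wrist_force: [-0.1, 1.4, 0.1]
gripper_width: 42.6
gripper_force: 0.0
```

```bash
cat >> h.py <<'E'
def delta(tx,ty,tz,yaw=None):
    "shift in tool axes (cm) and turn to the target TCP"
    s=env.state(); a=np.radians(s['tcp_rot'][2]); d=np.array([tx,ty,tz])-s['position']; c,n=np.cos(a),np.sin(a)
    t=0 if yaw is None else -np.radians((yaw-s['tcp_rot'][2]+180)%360-180)
    print('t',round(s['clock'],2),'pos',s['position'].round(1),'rot',s['tcp_rot'].round(1),'w',round(s['gripper_width'],1),'F',s['wrist_force'].round(1))
    print('move',np.round([(c*d[0]+n*d[1])/10,(n*d[0]-c*d[1])/10,-d[2]/10,t],3))
def rack(x,y,z):
    a=np.radians(13.3); return 507.4+np.cos(a)*x-np.sin(a)*y,-392.4+np.sin(a)*x+np.cos(a)*y,z
E
python3 - <<'E'
from h import *
s=env.state();
p=camera('wrist')
o=outline_of(p,'panel_wide')[0]; c=cloud(p,o['pixels']);h=c[c[:,2]>128]
print(o['conf'],len(h),h.mean(0),cv2.minAreaRect(h[:,:2].astype(np.float32)))
delta(403.2,204.8,102,103)
E
```

```text
0.94 2793 [401.8784398  210.56530106 134.75954023] ((403.0370788574219, 204.87493896484375), (8.875094413757324, 120.44339752197266), 12.536527633666992)
t 5.98 pos [406.1 202.3 192.7] rot [179.8  -0.  102.6] w 42.6 F [-0.7  0.3 -0.3]
move [ 3.060e-01 -2.250e-01  9.075e+00 -7.000e-03]
```

Emit:
{"api": "apply_moves", "payload": {"series": [[0.3,-0.25,2,-0.005],[0.3,-0.25,5,-0.005],[0.3,-0.25,7.5,-0.005],[0.3,-0.25,9,-0.005],[0.3,-0.25,9,-0.005],[0.3,-0.25,9,-0.005],[0.3,-0.25,9,-0.005],[0.3,-0.25,9,-0.005]]}}

```text
clock: 6.65
position: [402.9, 205.1, 102.9]
tcp_rot: [179.8, -0.0, 102.9]
wrist_force: [0.7, -0.4, -0.3]
gripper_width: 42.8
gripper_force: 0.0
```

Emit:
{"api": "apply_moves", "payload": {"series": [[0,0,0,0],[0,0,0,0],[0,0,0,0],[0,0,0,0],[0,0,0,0],[0,0,0,0],[0,0,0,0],[0,0,0,0]], "grip": 1, "force": 50}}

```text
clock: 7.32
position: [402.5, 205.0, 102.0]
tcp_rot: [179.9, -0.0, 102.9]
wrist_force: [0.1, -0.5, 7.7]
gripper_width: 7.1
gripper_force: 50.1
```

Emit:
{"api": "apply_moves", "payload": {"series": [[0,0,-1,0],[0,0,-3,0],[0,0,-6,0],[0,0,-10,0],[0,0,-14,0],[0,0,-18,0],[0,0,-22.5,0],[0,0,-26.5,0]]}}

```text
clock: 7.98
position: [400.5, 204.0, 367.0]
tcp_rot: [-180.0, 0.0, 103.0]
wrist_force: [0.7, 0.9, -0.9]
gripper_width: 7.2
gripper_force: 49.5
```

```bash
python3 - <<'E'
from h import *
delta(*rack(10.5,0,350),13.3+90)
p=camera('wrist'); save(p,'w3.png')
o=outline_of(p,'panel_wide')[0]; c=cloud(p,o['pixels']); a=np.radians(env.state()['tcp_rot'][2])
s=env.state(); d=c-s['position']; t=np.c_[np.cos(a)*d[:,0]+np.sin(a)*d[:,1],np.sin(a)*d[:,0]-np.cos(a)*d[:,1],-d[:,2]]
print(o['conf'],len(t),np.percentile(t,[1,50,99],axis=0).round(1))
E
```

```text
t 7.98 pos [400.5 204.  367. ] rot [-180.    0.  103.] w 7.2 F [ 0.7  0.9 -0.9]
move [-6.0516e+01 -1.8950e+00  1.7050e+00 -6.0000e-03]
0.94 6259 [[-27.9  -8.1 -29.3]
 [ 25.9  -4.1 -27.8]
 [ 59.3  -0.2  81.1]]
```

View pics/w3.png

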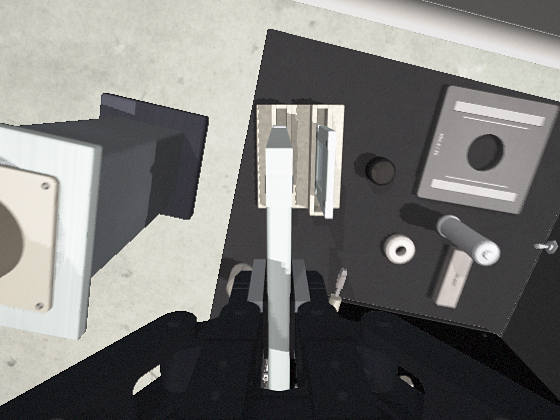

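Emit:
{"api": "apply_moves", "payload": {"series": [[-2,0,-1,0],[-5,-0.2,-2,0],[-9,-0.3,-3,0],[-13,-0.4,-3,0],[-17,-0.5,-3,0],[-21,-0.6,-3,0],[-25,-0.8,-3,0],[-29,-0.9,-3,0]]}}

```text
clock: 8.75
position: [456.8, -81.9, 394.1]
tcp_rot: [-179.9, -0.0, 102.9]
wrist_force: [0.6, -0.1, -0.7]
gripper_width: 7.2
gripper_force: 49.5
```

Emit:
{"api": "apply_moves", "payload": {"series": [[-4,-0.2,0,0],[-8,-0.3,0,0],[-12,-0.4,0,0],[-16,-0.5,0,0],[-20,-0.6,0,0],[-24,-0.8,0,0],[-28,-0.9,0,0],[-30.5,-1,0,0]]}}

```text
clock: 9.42
position: [515.9, -382.7, 393.3]
tcp_rot: [-179.9, -0.0, 102.9]
wrist_force: [-0.2, 1.0, -2.1]
gripper_width: 7.2
gripper_force: 49.5
```

Emit:
{"api": "apply_moves", "payload": {"series": [[-1,0,0,0],[-1,0,0,0],[-1,0,0,0],[-1,0,0,0],[-1,0,0,0],[-1,0,0,0],[-1,0,0,0],[-1,0,0,0]]}}

```text
clock: 10.08
position: [518.8, -388.6, 395.0]
tcp_rot: [180.0, 0.0, 103.0]
wrist_force: [0.7, -0.6, -1.7]
gripper_width: 7.2
gripper_force: 49.5
```

```bash
cat >> h.py <<'E'
def held(q):
    s=env.state(); p=camera('wrist'); s2=env.state(); pos=(s['position']+s2['position'])/2
    a=np.radians(s['tcp_rot'][2]); o=outline_of(p,q)[0]; d=cloud(p,o['pixels'])-pos
    t=np.c_[np.cos(a)*d[:,0]+np.sin(a)*d[:,1],np.sin(a)*d[:,0]-np.cos(a)*d[:,1],-d[:,2]]
    print(q,o['conf'],len(t),np.percentile(t,[1,50,99],axis=0).round(1))
    top=t[t[:,2]<-20]; print('top',top.mean(0),np.percentile(top,[2,98],axis=0).round(1)); return p
E
python3 - <<'E'
from h import *
delta(*rack(10.5,0,230),13.3+90)
held('panel_wide')
delta(*rack(10.5,0,230),13.3+90)
E
```

```text
t 10.08 pos [ 518.8 -388.6  395. ] rot [180.   0. 103.] w 7.2 F [ 0.7 -0.6 -1.7]
move [-1.0500e-01 -1.4800e-01  1.6499e+01 -5.0000e-03]
panel_wide 0.89 6431 [[-1.183e+02 -4.700e+00 -3.420e+01]
 [ 2.610e+01 -1.000e-01 -3.270e+01]
 [ 6.030e+01  4.700e+00  3.934e+02]]
top [ 22.05842792  -0.14546468 -32.68180082] [[-25.   -4.  -34.1]
 [ 60.1   3.7 -28.9]]
t 10.18 pos [ 518.8 -389.   394.8] rot [180.   0. 103.] w 6.8 F [-0.3  1.1 -1.5]
move [-7.4000e-02 -1.4000e-01  1.6485e+01 -6.0000e-03]
```

Emit:
{"api": "apply_moves", "payload": {"series": [[-0.1,-0.2,2,-0.005],[-0.1,-0.2,5,-0.005],[-0.1,-0.2,9,-0.005],[-0.1,-0.2,13,-0.005],[-0.1,-0.2,16,-0.005],[-0.1,-0.2,17.5,-0.005],[-0.1,-0.2,18,-0.005],[-0.1,-0.2,18,-0.005]]}}

```text
clock: 10.85
position: [516.5, -390.3, 213.2]
tcp_rot: [-179.9, -0.1, 103.2]
wrist_force: [0.6, 0.5, -1.6]
gripper_width: 7.3
gripper_force: 49.4
```

```bash
python3 - <<'E'
from h import *
delta(*rack(10,0,189),13.3+90)
p=held('panel_wide'); save(p,'w4.png')
t=camera('side'); save(t,'s4.png')
delta(*rack(10,0,189),13.3+90)
im=cv2.cvtColor(t['image'],cv2.COLOR_RGB2BGR); u,v=map(int,proj(t,rack(0,0,150))); print(u,v)
c=cv2.resize(im[max(0,v-80):v+80,max(0,u-100):u+100],None,fx=4,fy=4); cv2.imwrite('pics/s4c.png',c[:600,:800])
E
```

```text
t 10.85 pos [ 516.5 -390.3  213.2] rot [-1.799e+02 -1.000e-01  1.032e+02] w 7.3 F [ 0.6  0.5 -1.6]
move [ 3.000e-03  6.500e-02  2.422e+00 -1.000e-03]Traceback (most recent call last):
  File "<stdin>", line 3, in <module>
  File "h.py", line 22, in held
    a=np.radians(s['tcp_rot'][2]); o=outline_of(p,q)[0]; d=cloud(p,o['pixels'])-pos
                                     ~~~~~~~~~~~~~~~^^^
IndexError: list index out of range
```

Emit:
{"api": "apply_moves", "payload": {"series": [[0,0.05,0.3,0],[0,0.05,0.6,0],[0,0.05,1,0],[0,0.05,1.4,0],[0,0.05,1.7,0],[0,0.05,1.9,0],[0,0.05,1.9,0],[0,0.05,1.9,0]]}}

```text
clock: 11.62
position: [517.5, -390.4, 195.2]
tcp_rot: [-180.0, -0.0, 103.2]
wrist_force: [0.3, 0.0, -0.7]
gripper_width: 7.8
gripper_force: 49.7
```

```bash
python3 - <<'E'
from h import *
delta(*rack(10,0,189),13.3+90)
p=camera('wrist'); save(p,'w4.png')
E
```

```text
t 11.62 pos [ 517.5 -390.4  195.2] rot [-180.    -0.   103.2] w 7.8 F [ 0.3  0.  -0.7]
move [ 0.036 -0.03   0.621 -0.001]
```

View pics/w4.png

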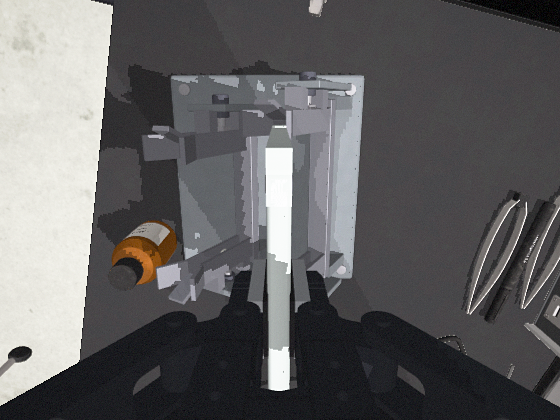

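Emit:
{"api": "apply_moves", "payload": {"series": [[0,0,0.1,0],[0,0,0.2,0],[0,0,0.3,0],[0,0,0.4,0],[0,0,0.5,0],[0,0,0.6,0],[0,0,0.6,0],[0,0,0.6,0]]}}

```text
clock: 12.33
position: [517.4, -390.6, 189.5]
tcp_rot: [-180.0, -0.0, 103.2]
wrist_force: [0.6, 0.3, -0.6]
gripper_width: 7.6
gripper_force: 49.7
```

Emit:
{"api": "apply_moves", "payload": {"series": [[0,0,0.1,0],[0,0,0.1,0],[0,0,0.2,0],[0,0,0.2,0],[0,0,0.3,0],[0,0,0.3,0],[0,0,0.3,0],[0,0,0.3,0]]}}

```text
clock: 13.0
position: [517.6, -390.6, 186.7]
tcp_rot: [180.0, 0.0, 103.2]
wrist_force: [0.2, -0.5, -1.5]
gripper_width: 7.3
gripper_force: 49.7
```

Emit:
{"api": "apply_moves", "payload": {"series": [[0,0,0,0],[0,0,0,0],[0,0,0,0],[0,-0.1,0,0],[0,-0.4,0,0],[0,-0.8,0,0],[0,-1.2,0,0],[0,-1.6,0,0]], "grip": 0.64}}

```text
clock: 13.67
position: [501.3, -394.3, 186.6]
tcp_rot: [-180.0, -0.0, 103.2]
wrist_force: [0.3, -0.0, -0.1]
gripper_width: 31.0
gripper_force: 0.1
```

Emit:
{"api": "apply_moves", "payload": {"series": [[0,-0.5,0,0],[0,-1,0,0],[0,-1.5,0,0],[0,-2,0.1,0],[0,-2.5,0.1,0],[0,-3,0.2,0],[0,-3.5,0.2,0],[0,-3.9,0.2,0]]}}

```text
clock: 14.33
position: [463.3, -403.3, 184.5]
tcp_rot: [-180.0, -0.0, 103.2]
wrist_force: [0.5, 0.3, -0.1]
gripper_width: 30.8
gripper_force: 0.0
```

```bash
python3 - <<'E'
from h import *
delta(*rack(-45,0,185),13.3+90)
p=camera('wrist'); save(p,'w5.png')
o=outline_of(p,'panel_wide')
if o:
    c=cloud(p,o[0]['pixels']); a=np.radians(13.3); d=c-np.array(rack(0,0,0)); r=np.c_[np.cos(a)*d[:,0]+np.sin(a)*d[:,1],-np.sin(a)*d[:,0]+np.cos(a)*d[:,1],d[:,2]]
    print(o[0]['conf'],np.percentile(r,[2,50,98],axis=0).round(1)); h=r[r[:,2]>r[:,2].max()-8]; print(h.mean(0))
E
```

```text
t 14.33 pos [ 463.3 -403.3  184.5] rot [-180.    -0.   103.2] w 30.8 F [ 0.5  0.3 -0.1]
move [ 0.044  0.041 -0.05  -0.001]
0.78 [[-41.5 -53.9  74.7]
 [-20.8  15.1 148.8]
 [ 29.5  59.7 171.2]]
[-30.17753541 -10.64642932 196.71367446]
```

View pics/w5.png

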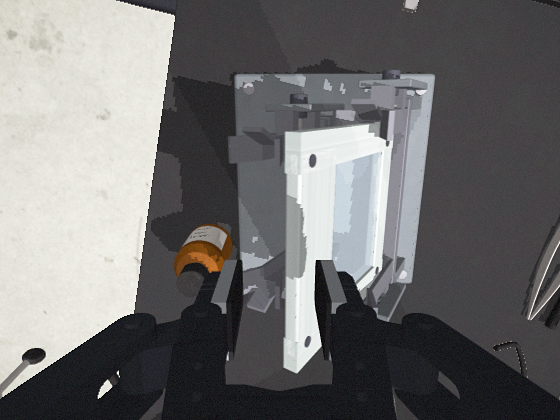

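Emit:
{"api": "apply_moves", "payload": {"series": [[0,0,-2,0],[0,0,-5,0],[0,0,-5,0.12],[0,0,-5,0.24],[0,0,-5,0.36],[0,0,-5,0.48],[0,0,-5,0.6],[0,0,-5,0.72]], "grip": 0.5}}

```text
clock: 15.1
position: [464.1, -403.1, 234.7]
tcp_rot: [180.0, -0.0, 61.6]
wrist_force: [-0.7, 0.2, -0.1]
gripper_width: 42.9
gripper_force: 0.0
```

Emit:
{"api": "apply_moves", "payload": {"series": [[0,0,0,0.12],[0,0,0,0.24],[0,0,0,0.36],[0,0,0,0.48],[0,0,0,0.6],[0,0,0,0.72],[0,0,0,0.84],[0,0,0,0.85]]}}

```text
clock: 15.77
position: [464.1, -403.1, 234.6]
tcp_rot: [180.0, -0.0, 13.0]
wrist_force: [-0.2, -0.8, -0.3]
gripper_width: 42.5
gripper_force: 0.0
```

```bash
cat >> h.py <<'E'
def inrack(q,cam='wrist'):
    p=camera(cam); o=outline_of(p,q)
    if not o: print('none'); return p
    c=cloud(p,o[0]['pixels']); a=np.radians(13.3); d=c-np.array(rack(0,0,0)); r=np.c_[np.cos(a)*d[:,0]+np.sin(a)*d[:,1],-np.sin(a)*d[:,0]+np.cos(a)*d[:,1],d[:,2]]
    z0=43; 
    for x0 in(42,-20):
        e=r-np.array([x0,0,z0]); s=-.5*e[:,0]+.866*e[:,2]; n=.866*e[:,0]+.5*e[:,2]; k=abs(n)<15
        if k.sum()>50: print(q,cam,'slot',x0,'conf',round(o[0]['conf'],2),k.sum(),'s max',np.percentile(s[k],[90,97,99]).round(1),'n',np.percentile(n[k],[5,50,95]).round(1),'y',np.percentile(r[k,1],[1,99]).round(1))
        kk=k&(s>90)
        if kk.sum()>50: print('  n vs s slope',np.polyfit(s[kk],n[kk],1).round(3),'s max vs y',np.round([np.percentile(s[kk&(r[:,1]>y)&(r[:,1]<y+20)],97) if (kk&(r[:,1]>y)&(r[:,1]<y+20)).sum()>10 else 0 for y in(-60,-40,20,40)],1))
    return p
E
python3 - <<'E'
from h import *
delta(*rack(-43,0,205),13.3)
p=inrack('panel_wide'); save(p,'w6.png'); inrack('panel_wide','top'); inrack('panel_wide','side')
E
```

```text
t 15.77 pos [ 464.1 -403.1  234.6] rot [180.  -0.  13.] w 42.5 F [-0.2 -0.8 -0.3]
move [ 0.158 -0.05   2.963 -0.005]
panel_wide wrist slot 42 conf 0.85 22391 s max [147.9 150.3 150.6] n [-5.7 -1.4  4.5] y [-58.1  59. ]
  n vs s slope [-0.072  6.441] s max vs y [150.6 150.5 150.3 150.3]
panel_wide top slot 42 conf 0.78 1004 s max [134.9 147.7 150.5] n [-5.6 -1.8  3. ] y [-50.4  61.7]
  n vs s slope [-0.043  1.727] s max vs y [106.4 127.4 150.  151. ]
panel_wide side slot 42 conf 0.79 799 s max [146.1 150.1 151. ] n [-4.6  1.   6.2] y [-59.3  60.8]
  n vs s slope [-0.065  7.652] s max vs y [150.2 150.4 150.  150.6]
```

Emit:
{"api": "apply_moves", "payload": {"series": [[-0.6,-0.05,1,-0.005],[-0.6,-0.05,2.5,-0.005],[-0.6,-0.05,4,-0.005],[-0.6,-0.05,4.6,-0.005],[-0.6,-0.05,5,-0.005],[-0.6,-0.05,5,-0.005],[-0.6,-0.05,5,-0.005],[-0.6,-0.05,5,-0.005]]}}

```text
clock: 16.73
position: [458.4, -404.5, 185.3]
tcp_rot: [179.9, -0.0, 13.6]
wrist_force: [0.0, -0.6, 0.1]
gripper_width: 42.9
gripper_force: 0.0
```

Emit:
{"api": "apply_moves", "payload": {"series": [[0,0,0.2,0],[0,0,0.4,0],[0,0,0.6,0],[0,0,0.8,0],[0,0,1,0],[0,0,1.2,0],[0,0,1.2,0],[0,0,1.2,0]]}}

```text
clock: 17.4
position: [457.9, -404.0, 172.4]
tcp_rot: [-180.0, 0.0, 13.6]
wrist_force: [0.6, -1.0, -0.3]
gripper_width: 42.7
gripper_force: 0.0
```

Emit:
{"api": "apply_moves", "payload": {"series": [[0,0,0.1,0],[0,0,0.2,0],[0,0,0.3,0],[0,0,0.4,0],[0,0,0.5,0],[0,0,0.6,0],[0,0,0.6,0],[0,0,0.6,0]]}}

```text
clock: 18.07
position: [458.0, -404.0, 166.5]
tcp_rot: [-180.0, 0.0, 13.6]
wrist_force: [-0.4, -0.2, -1.1]
gripper_width: 42.7
gripper_force: 0.0
```

Emit:
{"api": "apply_moves", "payload": {"series": [[0,0,0.1,0],[0,0,0.2,0],[0,0,0.3,0],[0,0,0.4,0],[0,0,0.4,0],[0,0,0.4,0],[0,0,0.4,0],[0,0,0.4,0]]}}

```text
clock: 18.73
position: [457.8, -404.6, 164.1]
tcp_rot: [179.9, 0.0, 13.6]
wrist_force: [-5.9, 1.6, 11.2]
gripper_width: 43.0
gripper_force: 5.6
```

```bash
python3 - <<'E'
from h import *
delta(*rack(-50.5,0,160),13.3)
p=inrack('panel_wide'); save(p,'w7.png'); 
E
```

```text
t 18.73 pos [ 457.8 -404.6  164.1] rot [179.9   0.   13.6] w 43.0 F [-5.9  1.6 11.2]
move [ 0.054 -0.043  0.405  0.005]
panel_wide wrist slot 42 conf 0.8 44516 s max [147.2 149.8 150.2] n [-5.9 -2.2  4.4] y [-58.2  59.1]
  n vs s slope [-0.075  6.184] s max vs y [150.1 150.  149.9 149.9]
```

View pics/w7.png

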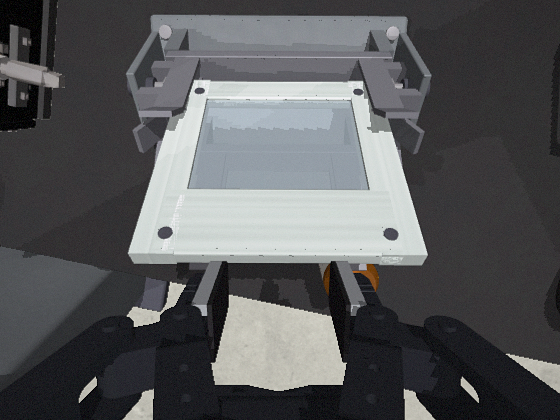

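Emit:
{"api": "apply_moves", "payload": {"series": [[0.06,0,0.1,0],[0.12,0,0.2,0],[0.2,0,0.35,0],[0.3,0,0.5,0],[0.4,0,0.65,0],[0.5,0,0.8,0],[0.6,0,0.95,0],[0.65,0,1.05,0]]}}

```text
clock: 19.5
position: [464.6, -404.5, 156.0]
tcp_rot: [179.8, -0.1, 13.6]
wrist_force: [-9.8, 1.0, 27.2]
gripper_width: 42.8
gripper_force: 12.6
```

```bash
python3 - <<'E'
from h import *
delta(*rack(-43,0,150),13.3)
inrack('panel_wide'); 
E
```

```text
t 19.5 pos [ 464.6 -404.5  156. ] rot [ 1.798e+02 -1.000e-01  1.360e+01] w 42.8 F [-9.8  1.  27.2]
move [ 0.14  -0.192  0.602  0.005]
none
```

Emit:
{"api": "apply_moves", "payload": {"series": [[0.06,0,0.1,0],[0.12,0,0.2,0],[0.18,0,0.3,0],[0.24,0,0.4,0],[0.3,0,0.5,0],[0.3,0,0.5,0],[0.3,0,0.5,0],[0.3,0,0.5,0]]}}

```text
clock: 20.27
position: [468.6, -403.7, 151.2]
tcp_rot: [179.7, -0.2, 13.6]
wrist_force: [-5.7, 2.0, 25.8]
gripper_width: 42.4
gripper_force: 10.9
```

```bash
python3 - <<'E'
from h import *
delta(*rack(-36,0,145),13.3)
p=inrack('panel_wide'); save(p,'w8.png')
p=inrack('panel_wide','side')
E
```

```text
t 20.27 pos [ 468.6 -403.7  151.2] rot [179.7  -0.2  13.6] w 42.4 F [-5.7  2.  25.8]
move [ 0.433 -0.203  0.618  0.005]
panel_wide wrist slot 42 conf 0.58 42996 s max [131.4 133.6 134. ] n [-3.4 -0.1  4.7] y [-59.4  57.5]
  n vs s slope [-0.079  8.009] s max vs y [133.5 133.6 134.  134.1]
panel_wide side slot 42 conf 0.76 667 s max [130.2 133.7 134.5] n [-2.6  2.1  6.3] y [-59.8  58.4]
  n vs s slope [-0.079 10.15 ] s max vs y [133.6 133.5 134.3 134.4]
```

Emit:
{"api": "apply_moves", "payload": {"series": [[0.07,0,0.1,0],[0.14,0,0.2,0],[0.2,0,0.3,0],[0.27,0,0.4,0],[0.34,0,0.5,0],[0.42,0,0.6,0],[0.49,0,0.7,0],[0.52,0,0.75,0]]}}

```text
clock: 21.13
position: [472.1, -400.4, 139.0]
tcp_rot: [-180.0, 0.0, 13.6]
wrist_force: [0.3, -0.0, 0.7]
gripper_width: 42.8
gripper_force: 0.4
```

```bash
python3 - <<'E'
from h import *
delta(*rack(-36,0,145),13.3)
inrack('panel_wide'); inrack('panel_wide','side')
E
```

```text
t 21.13 pos [ 472.1 -400.4  139. ] rot [-180.     0.    13.6] w 42.8 F [ 0.3 -0.   0.7]
move [ 0.017  0.036 -0.6    0.005]
panel_wide wrist slot 42 conf 0.65 44430 s max [123.3 124.9 125.2] n [-0.6  2.2  4.8] y [-59.2  57.3]
  n vs s slope [-0.09  11.662] s max vs y [125.1 125.1 125.1 125.2]
panel_wide side slot 42 conf 0.97 619 s max [122.9 125.1 125.7] n [-0.1  4.3  6.9] y [-60.2  58.4]
  n vs s slope [-0.111 15.958] s max vs y [125.2 125.1 126.2 125.3]
```

Emit:
{"api": "apply_moves", "payload": {"series": [[-0.3,0,-0.3,0],[-0.5,0,-2,0],[-0.5,0,-5,0],[-0.5,0,-9,0],[-0.5,0,-13,0],[-0.5,0,-17,0],[-0.5,0,-20,0],[-0.5,0,-21,0]]}}

```text
clock: 22.0
position: [468.8, -403.2, 356.1]
tcp_rot: [179.6, -0.3, 13.6]
wrist_force: [1.2, 0.7, 0.3]
gripper_width: 42.7
gripper_force: 0.0
```

Emit:
{"api": "apply_moves", "payload": {"series": [[0.4,-2,0,-0.1],[1.2,-5.5,0,-0.2],[2,-9.5,0,-0.3],[2.9,-13.5,0,-0.4],[3.7,-17.5,0,-0.5],[4.6,-21.5,0,-0.6],[5.4,-25.3,0,-0.7],[6.3,-29.3,0,-0.8]]}}

```text
clock: 22.67
position: [459.0, -100.6, 349.3]
tcp_rot: [-180.0, 0.0, 59.7]
wrist_force: [1.4, -0.4, -0.2]
gripper_width: 42.5
gripper_force: 0.0
```

Emit:
{"api": "apply_moves", "payload": {"series": [[3.4,-2.1,0,-0.1],[6.8,-4.2,0,-0.2],[10.2,-6.4,0,-0.3],[13.6,-8.5,0,-0.4],[17,-10.6,0,-0.5],[20.4,-12.7,0,-0.6],[23.8,-14.8,0,-0.7],[27,-16.9,0,-0.76]]}}

```text
clock: 23.33
position: [451.1, 218.2, 349.3]
tcp_rot: [-180.0, -0.0, 103.3]
wrist_force: [1.4, -1.1, 0.6]
gripper_width: 42.9
gripper_force: 0.0
```

```bash
python3 - <<'E'
from h import *
delta(451.5,217,102,103)
E
```

```text
t 23.33 pos [451.1 218.2 349.3] rot [-180.    -0.   103.3] w 42.9 F [ 1.4 -1.1  0.6]
move [-1.2200e-01  8.0000e-03  2.4733e+01  5.0000e-03]
```

Emit:
{"api": "apply_moves", "payload": {"series": [[-0.1,0,3,0],[-0.1,0,7,0],[-0.1,0,10,0],[-0.1,0,13,0],[-0.1,0,15,0],[-0.1,0,15.5,0],[-0.1,0,15.5,0],[-0.1,0,15.5,0]]}}

```text
clock: 24.0
position: [452.5, 215.4, 195.3]
tcp_rot: [180.0, -0.0, 102.9]
wrist_force: [-0.0, -1.2, 0.2]
gripper_width: 42.8
gripper_force: 0.0
```

```bash
python3 - <<'E'
from h import *
p=camera('wrist')
for o in outline_of(p,'panel_narrow')[:1]:
  c=cloud(p,o['pixels']);h=c[c[:,2]>128]
  print(o['conf'],len(h),h.mean(0),cv2.minAreaRect(h[:,:2].astype(np.float32)))
delta(451.5,217,102,103)
E
```

```text
0.56 1954 [451.29470157 219.5079449  134.82709486] ((452.1921691894531, 216.8792724609375), (8.657176971435547, 90.09488677978516), 13.270739555358887)
t 24.1 pos [453.1 215.6 196.1] rot [179.8  -0.  102.9] w 42.8 F [ 1.5  0.6 -0.2]
move [ 1.710e-01 -1.280e-01  9.414e+00 -1.000e-03]
```

Emit:
{"api": "apply_moves", "payload": {"series": [[0.15,-0.08,2,0],[0.15,-0.08,5,0],[0.15,-0.08,7.5,0],[0.15,-0.08,9.4,0],[0.15,-0.08,9.4,0],[0.15,-0.08,9.4,0],[0.15,-0.08,9.4,0],[0.15,-0.08,9.4,0]]}}

```text
clock: 24.77
position: [452.3, 217.1, 102.4]
tcp_rot: [179.8, -0.0, 102.9]
wrist_force: [0.2, 0.7, -0.4]
gripper_width: 42.3
gripper_force: 0.0
```

Emit:
{"api": "apply_moves", "payload": {"series": [[0,0,0,0],[0,0,0,0],[0,0,0,0],[0,0,0,0],[0,0,0,0],[0,0,0,0],[0,0,0,0],[0,0,0,0]], "grip": 1, "force": 50}}

```text
clock: 25.43
position: [451.7, 216.8, 101.4]
tcp_rot: [179.9, -0.0, 102.9]
wrist_force: [-0.8, -0.6, 7.8]
gripper_width: 7.2
gripper_force: 49.8
```

Emit:
{"api": "apply_moves", "payload": {"series": [[0,0,-1,0],[0,0,-3,0],[0,0,-6,0],[0,0,-10,0],[0,0,-14,0],[0,0,-18,0],[0,0,-22.5,0],[0,0,-26.5,0]]}}

```text
clock: 26.1
position: [450.0, 216.1, 366.5]
tcp_rot: [-180.0, 0.0, 103.0]
wrist_force: [0.9, 1.2, -1.0]
gripper_width: 7.5
gripper_force: 49.1
```

```bash
python3 - <<'E'
from h import *
delta(*rack(-52,0,390),13.3+90)
E
```

```text
t 26.1 pos [450.  216.1 366.5] rot [-180.    0.  103.] w 7.5 F [ 0.9  1.2 -1. ]
move [-6.0620e+01 -1.3239e+01 -2.3520e+00 -6.0000e-03]
```

Emit:
{"api": "apply_moves", "payload": {"series": [[-2,-0.4,-1,0],[-5,-1.1,-2,0],[-9,-2,-3,0],[-13,-2.8,-3,0],[-17,-3.7,-3,0],[-21,-4.6,-3,0],[-25,-5.4,-3,0],[-28.8,-6.3,-3,0]]}}

```text
clock: 26.77
position: [453.2, -80.2, 394.5]
tcp_rot: [180.0, 0.0, 103.0]
wrist_force: [1.2, 1.1, -1.2]
gripper_width: 7.6
gripper_force: 49.2
```

Emit:
{"api": "apply_moves", "payload": {"series": [[-4,-0.9,0,0],[-8,-1.8,0,0],[-12,-2.6,0,0],[-16,-3.5,0,0],[-20,-4.4,0,0],[-24,-5.3,0,0],[-28,-6.1,0,0],[-31,-6.9,0,0]]}}

```text
clock: 27.43
position: [455.5, -398.5, 394.1]
tcp_rot: [-180.0, 0.0, 102.9]
wrist_force: [0.9, -0.1, -0.2]
gripper_width: 7.3
gripper_force: 49.1
```

Emit:
{"api": "apply_moves", "payload": {"series": [[-0.8,0,0,0],[-0.8,0,0,0],[-0.8,0,0,0],[-0.8,0,0,0],[-0.8,0,0,0],[-0.8,0,0,0],[-0.8,0,0,0],[-0.8,0,0,0]]}}

```text
clock: 28.1
position: [458.3, -402.9, 394.3]
tcp_rot: [180.0, 0.0, 103.0]
wrist_force: [-0.4, -0.5, -1.8]
gripper_width: 7.3
gripper_force: 49.1
```

```bash
python3 - <<'E'
from h import *
try: held('panel_narrow')
except Exception as e: print(e)
delta(*rack(-52,0,195),13.3+90)
inrack('panel_wide','top')
E
```

```text
panel_narrow 0.67 5511 [[-29.8  -4.2 -34.7]
 [ 21.2  -0.1 -33.2]
 [ 45.2   4.3  79.2]]
top [ 14.11716855  -0.17027904 -32.93992419] [[-25.5  -4.  -34.5]
 [ 45.1   3.7 -24.8]]
t 28.2 pos [ 458.2 -403.3  394.1] rot [180.   0. 103.] w 7.1 F [ 0.7  0.3 -0.7]
move [-7.4000e-02 -1.6600e-01  1.9908e+01 -6.0000e-03]
panel_wide top slot 42 conf 0.94 1221 s max [122.5 125.4 126.4] n [-5.6 -0.1  3.8] y [-55.1  62. ]
  n vs s slope [-0.126 12.507] s max vs y [126.3 126.3 126.  125.8]
```

Emit:
{"api": "apply_moves", "payload": {"series": [[-0.1,-0.15,2,-0.006],[-0.1,-0.15,5,-0.006],[-0.1,-0.15,9,-0.006],[-0.1,-0.15,13,-0.006],[-0.1,-0.15,16,-0.006],[-0.1,-0.15,17.5,-0.006],[-0.1,-0.15,18,-0.006],[-0.1,-0.15,18,-0.006]]}}

```text
clock: 28.97
position: [456.4, -404.5, 212.6]
tcp_rot: [-179.9, -0.1, 103.3]
wrist_force: [-0.2, 0.4, -0.6]
gripper_width: 7.4
gripper_force: 49.0
```

Emit:
{"api": "apply_moves", "payload": {"series": [[0,0,0,0],[0,0,0.3,0],[0,0,0.6,0],[0,0,1,0],[0,0,1.3,0],[0,0,1.6,0],[0,0,1.6,0],[0,0,1.6,0]]}}

```text
clock: 29.63
position: [456.8, -404.8, 197.6]
tcp_rot: [-180.0, -0.0, 103.3]
wrist_force: [-0.1, -0.2, -1.6]
gripper_width: 7.2
gripper_force: 49.2
```

```bash
python3 - <<'E'
from h import *
delta(*rack(-52,0,187),13.3+90)
E
```

```text
t 29.63 pos [ 456.8 -404.8  197.6] rot [-180.    -0.   103.3] w 7.2 F [-0.1 -0.2 -1.6]
move [ 0.044  0.011  1.062 -0.   ]
```

Emit:
{"api": "apply_moves", "payload": {"series": [[0.05,0,0.2,0],[0.05,0,0.4,0],[0.05,0,0.6,0],[0.05,0,0.8,0],[0.05,0,1,0],[0.05,0,1.05,0],[0.05,0,1.05,0],[0.05,0,1.05,0]]}}

```text
clock: 30.3
position: [456.8, -404.5, 187.4]
tcp_rot: [180.0, -0.0, 103.3]
wrist_force: [0.4, -0.5, -0.6]
gripper_width: 7.6
gripper_force: 49.2
```

Emit:
{"api": "apply_moves", "payload": {"series": [[0,0,0,0],[0,0,0,0],[0,0,0,0],[0,-0.1,0,0],[0,-0.4,0,0],[0,-0.8,0,0],[0,-1.2,0,0],[0,-1.6,0,0]], "grip": 0.64}}

```text
clock: 30.97
position: [440.7, -408.2, 187.4]
tcp_rot: [-180.0, -0.0, 103.3]
wrist_force: [-0.8, 0.6, -0.6]
gripper_width: 30.9
gripper_force: 0.0
```

Emit:
{"api": "apply_moves", "payload": {"series": [[0,-0.5,0,0],[0,-1,0,0],[0,-1.5,0,0],[0,-2,0.1,0],[0,-2.5,0.1,0],[0,-3,0.2,0],[0,-3.5,0.2,0],[0,-3.9,0.2,0]]}}

```text
clock: 31.63
position: [402.6, -417.2, 185.3]
tcp_rot: [-180.0, -0.0, 103.3]
wrist_force: [-0.4, -0.5, -0.3]
gripper_width: 30.5
gripper_force: 0.1
```

```bash
python3 - <<'E'
from h import *
delta(*rack(-107,0,185),13.3+90)
p=inrack('panel_narrow'); save(p,'w9.png'); inrack('panel_narrow','side')
E
```

```text
t 31.63 pos [ 402.6 -417.2  185.3] rot [-180.    -0.   103.3] w 30.5 F [-0.4 -0.5 -0.3]
move [-0.001  0.068  0.031 -0.   ]
panel_narrow wrist slot -20 conf 0.59 20696 s max [187.5 188.1 188.4] n [-8.  -2.2  1.6] y [-43.   44.9]
  n vs s slope [-0.046  4.483] s max vs y [182.8 188.2 188.2 188.1]
panel_narrow side slot -20 conf 0.87 703 s max [180.1 187.5 188.4] n [-3.8  0.5  4.4] y [-41.3  45.1]
  n vs s slope [-0.03   4.152] s max vs y [  0.  188.3 187.3 184.5]
```

View pics/w9.png

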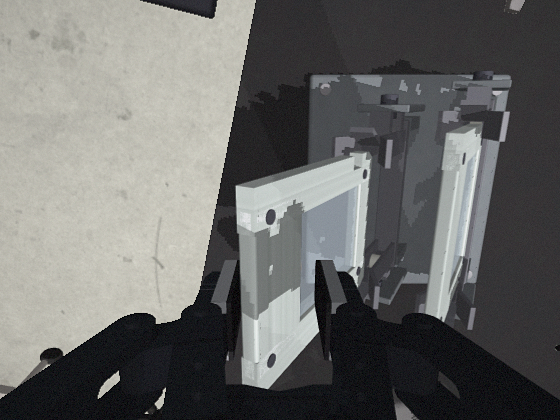

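Emit:
{"api": "apply_moves", "payload": {"series": [[0,0.4,0,0],[0,0.8,0,0],[0,1.2,0,0],[0,1.6,0,0],[0,2,0,0],[0,2.4,0,0],[0,2.4,0,0],[0,2.4,0,0]]}}

```text
clock: 32.5
position: [426.9, -411.4, 185.3]
tcp_rot: [-180.0, -0.0, 103.3]
wrist_force: [1.0, -0.4, -0.4]
gripper_width: 31.0
gripper_force: 0.1
```

```bash
python3 - <<'E'
from h import *
delta(*rack(-107,0,185),13.3+90)
inrack('panel_narrow'); inrack('panel_narrow','side')
E
```

```text
t 32.5 pos [ 426.9 -411.4  185.3] rot [-180.    -0.   103.3] w 31.0 F [ 1.  -0.4 -0.4]
move [-0.003 -2.428  0.031  0.   ]
panel_narrow wrist slot -20 conf 0.82 5538 s max [136.4 142.  158.9] n [ 3.4 10.1 14.6] y [-42.9  44.9]
  n vs s slope [ 0.144 -6.016] s max vs y [130.  139.3 138.7 167.4]
panel_narrow side slot -20 conf 0.68 309 s max [124.6 136.4 143.1] n [ 4.1  9.2 14.4] y [-42.2  45.3]
  n vs s slope [ 0.106 -0.54 ] s max vs y [  0.  124.7 124.8 151.9]
```

Emit:
{"api": "apply_moves", "payload": {"series": [[0,-0.3,0,0],[0,-0.6,0,0],[0,-0.9,0,0],[0,-1.2,0,0],[0,-1.5,0,0],[0,-1.8,0,0],[0,-2,0,0],[0,-2,0,0]]}}

```text
clock: 33.37
position: [406.6, -416.3, 185.4]
tcp_rot: [-180.0, -0.0, 103.3]
wrist_force: [-0.2, -0.2, 1.3]
gripper_width: 31.0
gripper_force: 0.2
```

```bash
python3 - <<'E'
from h import *
delta(*rack(-107,0,185),13.3+90)
inrack('panel_narrow'); inrack('panel_narrow','side')
E
```

```text
t 33.37 pos [ 406.6 -416.3  185.4] rot [-180.    -0.   103.3] w 31.0 F [-0.2 -0.2  1.3]
move [ 0.007 -0.345  0.044 -0.001]
panel_narrow wrist slot -20 conf 0.95 20307 s max [187.4 188.  188.3] n [-3.8  1.6  2.4] y [-42.8  44.9]
  n vs s slope [-0.011  2.452] s max vs y [180.5 188.1 188.1 187.9]
panel_narrow side slot -20 conf 0.38 168 s max [78.1 81.6 82.4] n [-11.1   2.1  12.7] y [-56.   72.9]
```

Emit:
{"api": "apply_moves", "payload": {"series": [[-0.3,0.8,0,0],[-0.5,0,0,0],[-0.3,0.8,0,0],[-0.6,0,0,0],[-0.3,0.8,0,0],[-0.5,0,0,0],[-0.3,-0.2,0,0],[-0.3,-0.2,0,0]]}}

```text
clock: 34.23
position: [405.0, -419.4, 185.3]
tcp_rot: [-180.0, -0.0, 103.3]
wrist_force: [0.3, -0.3, 0.5]
gripper_width: 30.8
gripper_force: 0.2
```

```bash
python3 - <<'E'
from h import *
delta(*rack(-107,0,185),13.3+90)
p=inrack('panel_narrow')
im=cv2.cvtColor(p['image'],cv2.COLOR_RGB2BGR); cv2.imwrite('pics/w10.png',cv2.resize(im[100:400,200:500],None,fx=2,fy=2))
E
```

```text
t 34.23 pos [ 405.  -419.4  185.3] rot [-180.    -0.   103.3] w 30.8 F [ 0.3 -0.3  0.5]
move [ 0.272 -0.118  0.03  -0.   ]
panel_narrow wrist slot -20 conf 0.97 20953 s max [187.5 188.  188.3] n [-6.1 -0.5  1.9] y [-42.4  45. ]
  n vs s slope [-0.03   3.562] s max vs y [187.6 188.2 188.1 188. ]
```

Emit:
{"api": "apply_moves", "payload": {"series": [[0.1,0.8,0,0],[0.27,1.6,0,0],[0.27,2.4,0,0],[0.27,3.2,0,0],[0.27,4,0,0],[0.27,4.8,0,0],[0.27,5.2,0,0],[0.27,5.4,0,0]]}}

```text
clock: 35.0
position: [458.8, -404.2, 185.3]
tcp_rot: [180.0, 0.0, 103.3]
wrist_force: [0.5, 0.1, 0.2]
gripper_width: 30.9
gripper_force: 0.0
```

Emit:
{"api": "apply_moves", "payload": {"series": [[0,0,0,0],[0,0,0,0],[0,0,0,0],[0,0,0,0],[0,0,0,0],[0,0,-0.3,0],[0,0,-0.6,0],[0,0,-0.6,0]], "grip": 1, "force": 50}}

```text
clock: 35.67
position: [457.9, -404.8, 192.2]
tcp_rot: [180.0, 0.0, 103.3]
wrist_force: [0.1, 0.2, -0.6]
gripper_width: 7.7
gripper_force: 52.9
```

```bash
python3 - <<'E'
from h import *
try: held('panel_narrow')
except Exception as e: print(e)
delta(*rack(-51,0,187),13.3+90)
E
```

```text
panel_narrow 0.9 5276 [[-25.1  -4.  -35.5]
 [ 21.6  -0.1 -34. ]
 [ 45.4   3.7  58.4]]
top [ 14.70337162  -0.14954649 -33.77406029] [[-24.3  -3.9 -35.3]
 [ 45.3   3.6 -25.5]]
t 35.77 pos [ 457.8 -404.7  191.8] rot [180.    0.  103.3] w 7.3 F [-0.   0.2 -0.9]
move [ 0.055  0.012  0.475 -0.   ]
```

Emit:
{"api": "apply_moves", "payload": {"series": [[0,0.05,0,0],[0,0.1,0,0],[0,0.15,0,0],[0,0.15,0.1,0],[0,0.15,0.2,0],[0,0.15,0.3,0],[0,0.15,0.3,0],[0,0.15,0.3,0]]}}

```text
clock: 36.43
position: [458.8, -404.1, 188.1]
tcp_rot: [-179.9, -0.0, 103.3]
wrist_force: [-5.3, -1.8, -1.1]
gripper_width: 7.1
gripper_force: 52.9
```

Emit:
{"api": "apply_moves", "payload": {"series": [[0,0,0.1,0],[0,0,0.2,0],[0,0,0.3,0],[0,0,0.4,0],[0,0,0.5,0],[0,0,0.5,0],[0,0,0.5,0],[0,0,0.5,0]]}}

```text
clock: 37.1
position: [459.0, -403.8, 183.4]
tcp_rot: [-180.0, -0.1, 103.3]
wrist_force: [-5.1, 0.6, 3.3]
gripper_width: 7.2
gripper_force: 53.6
```

```bash
python3 - <<'E'
from h import *
delta(*rack(-51,0,187),13.3+90)
E
```

```text
t 37.1 pos [ 459.  -403.8  183.4] rot [-1.800e+02 -1.000e-01  1.033e+02] w 7.2 F [-5.1  0.6  3.3]
move [-0.007 -0.132 -0.365 -0.   ]
```

Emit:
{"api": "apply_moves", "payload": {"series": [[0,0,0,0],[0,0,0,0],[0,0,0,0],[0,-0.1,0,0],[0,-0.4,0,0],[0,-0.8,0,0],[0,-1.2,0,0],[0,-1.6,0,0]], "grip": 0.64}}

```text
clock: 37.77
position: [443.2, -407.9, 183.4]
tcp_rot: [180.0, -0.0, 103.3]
wrist_force: [-0.1, -1.3, -0.3]
gripper_width: 31.1
gripper_force: 0.0
```

Emit:
{"api": "apply_moves", "payload": {"series": [[0,-0.5,0,0],[0,-1,0,0],[0,-1.5,0,0],[0,-2,0,0],[0,-2.5,0,0],[0,-3,0,0],[0,-3.5,0,0],[0,-3.9,0,0]]}}

```text
clock: 38.43
position: [405.2, -416.9, 183.5]
tcp_rot: [-180.0, -0.0, 103.3]
wrist_force: [0.3, 0.2, -0.5]
gripper_width: 30.7
gripper_force: 0.0
```

```bash
python3 - <<'E'
from h import *
delta(*rack(-107,0,185),13.3+90)
inrack('panel_narrow'); inrack('panel_narrow','side')
E
```

```text
t 38.43 pos [ 405.2 -416.9  183.5] rot [-180.    -0.   103.3] w 30.7 F [ 0.3  0.2 -0.5]
move [ 0.037 -0.188 -0.154 -0.   ]
panel_narrow wrist slot -20 conf 0.9 13801 s max [149.9 150.6 150.9] n [-8.7 -1.8  4.2] y [-42.4  45.5]
  n vs s slope [-0.094  9.138] s max vs y [150.6 150.7 150.7 150.6]
panel_narrow side slot -20 conf 0.69 543 s max [138.9 148.5 150.1] n [-1.9  1.2  5. ] y [-42.2  45.3]
  n vs s slope [-0.047  5.943] s max vs y [127.7 134.8 150.1 148.4]
```

Emit:
{"api": "apply_moves", "payload": {"series": [[0,0,-2,0],[0,0,-5,0],[0,0,-5,0.12],[0,0,-5,0.24],[0,-0.3,-5,0.36],[0,-0.5,-5,0.48],[0,-0.7,-5,0.6],[0,-0.7,-5,0.72]], "grip": 0.5}}

```text
clock: 39.3
position: [399.0, -418.3, 233.4]
tcp_rot: [-180.0, -0.0, 61.7]
wrist_force: [-0.3, 1.0, 0.7]
gripper_width: 42.5
gripper_force: 0.0
```

Emit:
{"api": "apply_moves", "payload": {"series": [[0,0,0,0.12],[0,0,0,0.24],[0,0,0,0.36],[0,0,0,0.48],[0,0,0,0.6],[0,0,0,0.72],[0,0,0,0.84],[0,0,0,0.85]]}}

```text
clock: 39.97
position: [399.2, -418.4, 233.4]
tcp_rot: [180.0, -0.0, 13.1]
wrist_force: [-0.6, -0.5, 0.2]
gripper_width: 42.4
gripper_force: 0.0
```

```bash
python3 - <<'E'
from h import *
delta(*rack(-112.5,1,167),13.3)
inrack('panel_narrow'); inrack('panel_wide')
E
```

```text
t 39.97 pos [ 399.2 -418.4  233.4] rot [180.   -0.   13.1] w 42.4 F [-0.6 -0.5  0.2]
move [-1.270e-01 -1.370e-01  6.643e+00 -3.000e-03]
panel_narrow wrist slot -20 conf 0.62 16770 s max [148.2 150.2 150.6] n [-5.9 -1.4  4.5] y [-43.6  44.2]
  n vs s slope [-0.077  7.155] s max vs y [150.3 150.5 150.5 150.5]
panel_wide wrist slot 42 conf 0.86 14647 s max [124.8 125.4 125.8] n [-5.   0.9  3.1] y [-59.3  57.7]
  n vs s slope [-0.144 15.979] s max vs y [125.6 125.6 125.6 125.7]
```

Emit:
{"api": "apply_moves", "payload": {"series": [[-0.13,-0.14,2,0],[-0.13,-0.14,4,0],[-0.13,-0.14,5,0],[-0.13,-0.14,5.6,0],[-0.13,-0.14,6,0],[-0.13,-0.14,6.4,0],[-0.13,-0.14,6.6,0],[-0.13,-0.14,6.6,0]]}}

```text
clock: 40.83
position: [397.5, -417.5, 167.5]
tcp_rot: [180.0, -0.0, 13.4]
wrist_force: [-0.3, -1.0, 0.1]
gripper_width: 42.5
gripper_force: 0.0
```

Emit:
{"api": "apply_moves", "payload": {"series": [[0,0,0.1,0],[0,0,0.2,0],[0,0,0.3,0],[0,0,0.4,0],[0,0,0.45,0],[0,0,0.45,0],[0,0,0.45,0],[0,0,0.45,0]]}}

```text
clock: 41.5
position: [397.2, -417.8, 164.1]
tcp_rot: [179.9, 0.0, 13.3]
wrist_force: [-3.9, 0.3, 8.7]
gripper_width: 42.6
gripper_force: 4.5
```

```bash
python3 - <<'E'
from h import *
delta(*rack(-112.5,0,160),13.3)
inrack('panel_narrow')
E
```

```text
t 41.5 pos [ 397.2 -417.8  164.1] rot [179.9   0.   13.3] w 42.6 F [-3.9  0.3  8.7]
move [0.06  0.064 0.411 0.001]
panel_narrow wrist slot -20 conf 0.72 32989 s max [147.3 149.9 150.3] n [-5.7 -2.   4.3] y [-43.6  44.3]
  n vs s slope [-0.077  6.594] s max vs y [150.  150.  150.2 150.1]
```

Contact on the top edge as with the wide panel; push along the slot.

Emit:
{"api": "apply_moves", "payload": {"series": [[0.06,0,0.1,0],[0.12,0,0.2,0],[0.2,0,0.35,0],[0.3,0,0.5,0],[0.4,0,0.65,0],[0.5,0,0.8,0],[0.6,0,0.95,0],[0.65,0,1.05,0]]}}

```text
clock: 42.27
position: [403.7, -417.7, 156.1]
tcp_rot: [179.8, -0.0, 13.4]
wrist_force: [-9.2, 0.8, 26.9]
gripper_width: 42.5
gripper_force: 13.0
```

Emit:
{"api": "apply_moves", "payload": {"series": [[0.06,0,0.1,0],[0.12,0,0.2,0],[0.18,0,0.3,0],[0.24,0,0.4,0],[0.3,0,0.5,0],[0.3,0,0.5,0],[0.3,0,0.5,0],[0.3,0,0.5,0]]}}

```text
clock: 42.93
position: [407.6, -417.0, 151.3]
tcp_rot: [179.7, -0.1, 13.3]
wrist_force: [-5.8, 1.6, 26.9]
gripper_width: 42.5
gripper_force: 11.5
```

```bash
python3 - <<'E'
from h import *
delta(*rack(-98,0,145),13.3)
inrack('panel_narrow');inrack('panel_narrow','side')
E
```

```text
t 42.93 pos [ 407.6 -417.   151.3] rot [ 1.797e+02 -1.000e-01  1.330e+01] w 42.5 F [-5.8  1.6 26.9]
move [ 0.475 -0.095  0.633  0.001]
panel_narrow wrist slot -20 conf 0.9 31084 s max [131.9 134.  134.3] n [-3.4 -0.2  4.1] y [-44.9  42.6]
  n vs s slope [-0.08   8.114] s max vs y [134.  134.  134.3 134.5]
panel_narrow side slot -20 conf 0.63 518 s max [131.2 134.1 134.7] n [-2.6  2.   4.6] y [-47.4  45.2]
  n vs s slope [-0.059  7.672] s max vs y [133.3 136.3 134.2 133.3]
```

Emit:
{"api": "apply_moves", "payload": {"series": [[0.07,0,0.1,0],[0.14,0,0.2,0],[0.2,0,0.3,0],[0.27,0,0.4,0],[0.34,0,0.5,0],[0.42,0,0.6,0],[0.49,0,0.7,0],[0.52,0,0.75,0]]}}

```text
clock: 43.8
position: [411.5, -413.7, 139.3]
tcp_rot: [-180.0, 0.0, 13.3]
wrist_force: [-0.2, -0.3, 1.0]
gripper_width: 42.9
gripper_force: 0.3
```

```bash
python3 - <<'E'
from h import *
delta(*rack(-98,0,145),13.3)
inrack('panel_narrow');inrack('panel_narrow','side')
E
```

```text
t 43.8 pos [ 411.5 -413.7  139.3] rot [-180.     0.    13.3] w 42.9 F [-0.2 -0.3  1. ]
move [ 0.023  0.134 -0.565  0.001]
panel_narrow wrist slot -20 conf 0.83 30376 s max [123.7 124.9 125.2] n [-1.1  2.1  3.8] y [-44.   43.8]
  n vs s slope [-0.091 11.705] s max vs y [125.1 125.2 125.2 125.2]
panel_narrow side slot -20 conf 0.93 438 s max [122.5 125.2 126.1] n [-0.6  4.2  6.5] y [-42.7  45.9]
  n vs s slope [-0.075 11.971] s max vs y [  0.  125.  126.  125.7]
```

Emit:
{"api": "apply_moves", "payload": {"series": [[-0.3,0,-0.3,0],[-0.5,0,-2,0],[-0.5,0,-5,0],[-0.5,0,-9,0],[-0.5,0,-13,0],[-0.5,0,-15,0],[-0.5,0,-15,0],[-0.5,0,-15,0]]}}

```text
clock: 44.67
position: [407.1, -415.6, 291.6]
tcp_rot: [179.8, -0.1, 13.3]
wrist_force: [-1.2, -0.3, -0.8]
gripper_width: 42.5
gripper_force: 0.0
```

```bash
python3 - <<'E'
from h import *
p=inrack('panel_narrow'); save(p,'w11.png'); inrack('panel_wide')
a=np.radians(13.3)
for q,x0 in(('panel_wide',42),('panel_narrow',-20)):
    for o in outline_of(p,q)[:1]:
        d=cloud(p,o['pixels'])-np.array(rack(0,0,0)); r=np.c_[np.cos(a)*d[:,0]+np.sin(a)*d[:,1],-np.sin(a)*d[:,0]+np.cos(a)*d[:,1],d[:,2]]-[x0,0,43]
        s=-.5*r[:,0]+.866*r[:,2]; n=.866*r[:,0]+.5*r[:,2]; k=(s>92)&(s<120)&(abs(n)<10)&(abs(r[:,1])<40); print(q,k.sum(),'tilt',np.polyfit(s[k],n[k],1).round(3),'yaw',np.polyfit(r[k,1],n[k],1).round(3))
delta(400,-400,300)
E
```

```text
panel_narrow wrist slot -20 conf 0.89 8157 s max [124.1 125.1 125.5] n [-3.7  1.1  3.5] y [-43.9  43.5]
  n vs s slope [-0.126 14.07 ] s max vs y [125.4 125.4 125.3 125.6]
panel_wide wrist slot 42 conf 0.88 11214 s max [124.5 125.3 125.7] n [-4.4  1.1  4.7] y [-59.3  57.3]
  n vs s slope [-0.139 15.396] s max vs y [125.6 125.6 125.6 125.7]
panel_wide 1934 tilt [-0.04   5.318] yaw [-0.002  1.048]
panel_narrow 2205 tilt [-0.04   5.279] yaw [-0.002  1.039]
t 44.97 pos [ 406.3 -414.6  288.4] rot [-1.799e+02  1.000e-01  1.330e+01] w 42.3 F [0.4 0.4 0.4]
move [-0.271 -1.568 -1.157  0.   ]
```

View pics/w11.png

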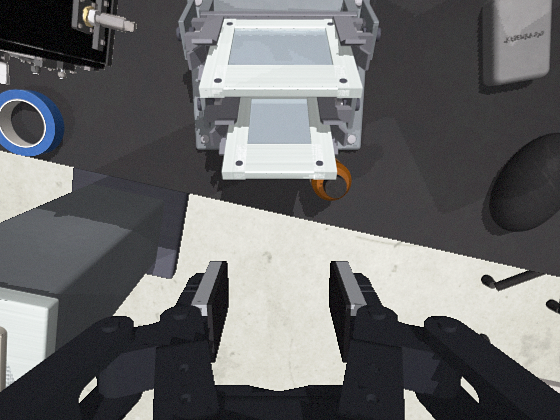

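Both panels sit home (s = 125 mm, 0.04 rad lean), at px (280,60) and (280,150), with the gripper clear and the bottle upright at (330,180).

```bash
python3 -c "
from h import *
print(env.sign_off())"
```

```text
the job is handed in; nothing more can be done
None
```

Both panels are pushed fully home in their own slots, standing alone (bottom edges within about 1 mm of the floor, lean about 0.04 rad by camera); no bystander touched that I saw, and the job was handed in at about 45 s of 72 s, though sign-off returned no verdict.

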